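# Heft three tins and hold up the one with the steel slug

## Task

One of the three identical closed tins on the rubber mat holds a solid steel slug, and only its weight tells which. Beginning at the red toolbox end, lift each tin in turn a few centimetres clear of the mat to feel its weight, and set it back down upright on the mat without dropping it; keep the tins upright and leave the mug, square and corner clamp where they are. Finish holding the heaviest tin up in the gripper, still and upright, its underside at least 15 cm above the bench, with the other two standing on the mat: the program ends while holding it (if the last tin is the heaviest, it may simply stay in hand).

Things in the scene. Friction and masses are not known exactly. Their poses are not given: they have to be found in the camera images.
- tin_a_mid (a point): Centre, half-way up, of the closed square tin at the toolbox end of the row (the robot's left, +y). Blue sides, steel lid and base rim: 56 x 56 mm, 70 mm tall, so this point is 35 mm above its underside. z is up, x and y are square to its flat sides. All three tins look the same; each weighs 0.12 kg and holds one loose slug that may rattle by a few mm. Any of the three may be the heaviest. The heaviest weighs 0.70 to 0.83 kg in all, the other two 0.20 to 0.37 kg.
- tin_b_mid (a point): Centre, half-way up, of the closed square tin in the middle of the row. Blue sides, steel lid and base rim: 56 x 56 mm, 70 mm tall, so this point is 35 mm above its underside. z is up, x and y are square to its flat sides. All three tins look the same; each weighs 0.12 kg and holds one loose slug that may rattle by a few mm. Any of the three may be the heaviest. The heaviest weighs 0.70 to 0.83 kg in all, the other two 0.20 to 0.37 kg.
- tin_c_mid (a point): Centre, half-way up, of the closed square tin at the far end from the toolbox (the robot's right, -y). Blue sides, steel lid and base rim: 56 x 56 mm, 70 mm tall, so this point is 35 mm above its underside. z is up, x and y are square to its flat sides. All three tins look the same; each weighs 0.12 kg and holds one loose slug that may rattle by a few mm. Any of the three may be the heaviest. The heaviest weighs 0.70 to 0.83 kg in all, the other two 0.20 to 0.37 kg.
- mat: Fixed black rubber mat, 110 x 400 mm, 4 mm thick, on the white bench top (z = 0); on it the tins stand about 130 mm apart. Origin at the centre of its underside, on the bench; its y axis runs along the row towards the toolbox.
- toolbox: Red steel toolbox with clip-on lid and black handle, fixed, 390 x 190 mm, 192 mm tall, long side along its x. Origin at the centre of its underside. Always to the left (+y) of the mat.
- mug: White ceramic mug, loose, 82 mm across, 95 mm tall, handle on its own +y side; origin at the centre of its underside. Bystander.
- square: Stainless combination square lying flat, loose, 300 mm rule along its y, head reaching 85 mm to its +x, 18 mm tall; origin on the bench under the middle of the rule. Bystander.
- clamp: Aluminium L-shaped corner clamp, loose, about 150 x 145 mm, 32 mm tall; origin on the bench under the middle of the leg that runs along its x; the other leg and the screw lie to its +y. Bystander.
Mind the look-alikes: they are no part of the job. Leave any green look-alike of the part that bears tin_b_mid alone.

How it is judged:
On the way, in this order (a step that is already met when the one before it is completed fails the run):
1. the tin at the toolbox end of the row (the robot's left, +y) is lifted clear of the mat in the gripper (height (world z) of tin_a_mid above 0.051 m and contact force between tin_a and the fingers above 1 N and contact force between tin_a and mat below 0.05 N), for 0.3 s.
2. the tin in the middle of the row is lifted clear of the mat in the gripper (height (world z) of tin_b_mid above 0.051 m and contact force between tin_b and the fingers above 1 N and contact force between tin_b and mat below 0.05 N), for 0.3 s.
3. the tin at the far end from the toolbox (the robot's right, -y) is lifted clear of the mat in the gripper (height (world z) of tin_c_mid above 0.051 m and contact force between tin_c and the fingers above 1 N and contact force between tin_c and mat below 0.05 N), for 0.3 s.
At the end, for the whole second after the job is handed in: Fingers hold the heaviest tin still, within 14 degrees of upright, its centre 185 mm or more above the bench, resting on nothing else; the other two stand flat (2.5 degrees) on the mat, at rest and untouched, each pressing on it with 1.2 to 5 N (the heavy one would press 6.8 N or more) (((height (world z) of tin_a_mid above 0.185 m and contact force between tin_a and the fingers above 2 N and linear speed of tin_a below 0.03 m/s and angle between tin_a_mid's own z axis and vertical below 0.25 rad and contact force between tin_a and toolbox below 0.05 N and contact force between tin_b and mat between 1.2 and 5 N and contact force between each of tin_b, tin_c and the fingers below 0.05 N and contact force between each of tin_b, tin_c and tin_a below 0.05 N and angle between each of tin_b_mid, tin_c_mid's own z axis and vertical below 0.045 rad and linear speed of each of tin_b, tin_c below 0.02 m/s and contact force between tin_c and mat between 1.2 and 5 N) or (height (world z) of tin_b_mid above 0.185 m and contact force between tin_b and the fingers above 2 N and linear speed of tin_b below 0.03 m/s and angle between tin_b_mid's own z axis and vertical below 0.25 rad and contact force between tin_b and toolbox below 0.05 N and contact force between tin_a and mat between 1.2 and 5 N and contact force between each of tin_a, tin_c and the fingers below 0.05 N and contact force between each of tin_a, tin_c and tin_b below 0.05 N and angle between each of tin_a_mid, tin_c_mid's own z axis and vertical below 0.045 rad and linear speed of each of tin_a, tin_c below 0.02 m/s and contact force between tin_c and mat between 1.2 and 5 N) or (height (world z) of tin_c_mid above 0.185 m and contact force between tin_c and the fingers above 2 N and linear speed of tin_c below 0.03 m/s and angle between tin_c_mid's own z axis and vertical below 0.25 rad and contact force between tin_c and toolbox below 0.05 N and contact force between tin_a and mat between 1.2 and 5 N and contact force between each of tin_a, tin_b and the fingers below 0.05 N and contact force between each of tin_a, tin_b and tin_c below 0.05 N and angle between each of tin_a_mid, tin_b_mid's own z axis and vertical below 0.045 rad and linear speed of each of tin_a, tin_b below 0.02 m/s and contact force between tin_b and mat between 1.2 and 5 N))); the arm keeps its last pose, push and grip.
It fails at once if a bystander (mug, square or corner clamp) is shifted by more than 30 mm (distance of any of mug, square, clamp from where it was at the start of the episode above 0.03 m).
It fails at once if a tin is tipped more than 30 degrees (angle between any of tin_a_mid, tin_b_mid, tin_c_mid's own z axis and vertical above 0.52 rad).
It fails at once if a tin is dropped (out of the gripper more than 20 mm above the mat) ((height (world z) of tin_a_mid above 0.059 m and contact force between tin_a and the fingers below 0.01 N) or (height (world z) of tin_b_mid above 0.059 m and contact force between tin_b and the fingers below 0.01 N) or (height (world z) of tin_c_mid above 0.059 m and contact force between tin_c and the fingers below 0.01 N)).
It also fails if it takes over 72 s, if anything falls off the work surface, if the arm or the gripper's body presses on something with over 40 N, if the wrist force passes 120 N, or if a joint passes its speed limit or range.

## Robot

A 7-joint arm with a two-finger parallel gripper is mounted at the origin on the work surface. World frame = base frame: x ahead of the robot, y to its left, z up, the work surface at z = 0. Lengths are in m, angles in rad, forces in N, time in s.
With the tool pointing down it reaches from about 0.4 to 0.875 m from the base axis. Payload 6.5 kg.
Tool frame: the origin (TCP) lies on the centre line of the jaws, within the pads' length; the fingertips stand 17 mm ahead of it and the grasp point (between the pads) lies 2 mm behind it; z points along the fingers, y is the direction in which the jaws open and shut (so a half turn about z gives the same grasp; the last joint's range is limited). The gripper opens to 88 mm and grips with 3 to 60 N. Pads are 18 mm wide; open, the fingers measure 123 mm over their backs; the gripper's body (75 mm by 187 mm) begins 45 mm behind the grasp point.
Start: joints at [1.16, 0.536, -0.004, 1.538, 0.003, 1.067, -0.071], TCP at [0.22, -0.612, 0.256] pointing down, gripper open.
Joint ranges: [-2.7, 2.7], [-0.37, 2.16], [-1.27, 1.26], [0.24, 2.4], [-1.31, 4.45], [0.19, 1.91], [-2.76, 2.76]. Speed limits (rad/s): [2.39, 2.39, 3.14, 3.14, 3.14, 3.14, 3.14].

## Interface

Orientations are given as a rotation vector (axis times angle).
In Python, from workcell import arm, cams gives the robot as it stands.
- The arm moves only by the tool servo_tool, never from a script. Its argument "commands" is a list of rows, each an object of numbers: "tx", "ty", "tz": the shift along the world's x, y, z in mm; "yaw": the turn about the world's z in degrees. A call has exactly 8 rows; each row shifts and turns the commanded pose from where the row before left it; what a row does not reach is not made up. A row lasts 1/12 s, in which the tool goes at most 41.7 mm and 7.16 degrees, less where a joint would pass 70% of its speed; a pose out of reach is approached as far as the arm can. A call is refused whole if a number of a shift passes 41.7 or a number of a turn 7.16, either way. A call with a gripper value outside its range is refused whole. "jaw" is the closure in counts, from 0 (fully open) to 255 (shut), set as the call begins (left out, the last holds). The fingers move at their own pace and stop on an object; the grip force is fixed at half the most. Time passes only in rows, so rows that do not move let the fingers close, or fill a call up. It gives the time, the measured TCP pose, the force and the opening at its end, in the units of the state.
- arm.sense(): the state, without advancing time (a new reading comes with each control period).
- cams.camera(name): name is "scene" or "top"; returns (picture, depth): 420x560x3 uint8, red, green, blue; 420x560 float32, m along the optical axis (not along the pixel's ray), 0 where there is no reading.
- cams.camera_model(name): a dict with "camera_matrix" (3x3 intrinsics, pixels), "extrinsics" (4x4, takes a point from world to camera coordinates). Camera axes: x right, y down, z forward; pixel columns grow to the right and rows downward; lengths in m; the calibration is good to about 2 mm. A picture is of the moment at which its call begins. camera_model takes no time and is no camera call.
- arm.hand_in(): hands the job in, once; it reports no verdict.
The state is a dict: "time": time; "q": joint angles; "joint_velocities": joint speeds; "effort": joint torques, N m; "tool_pos": TCP position; "tool_rot": TCP orientation; "wrist_force": force on the tool from outside, world axes, zero at the start; "ft_torque": the same for the moment, N m; "gripper_width": finger opening in m.
Only numpy, scipy, OpenCV 4.12 (cv2) and the standard library are available. Lean on these libraries where they do the work, as an engineer would, in place of code of your own. Each camera call takes 0.05 s, during which the arm holds its last target.

## Working session

There is one attempt and no reset: what is moved stays moved. The work goes in short steps, Python scripts to look and compute and a tool call to move; the robot and the scene stay as the last step left them, time stands still between calls to the robot, and variables do not carry over. Pictures are saved under pics/ and viewed, and the job is handed in when it is done.

Besides the shell and the picture viewer there is one more tool, called after "Emit:" by a JSON object that holds its "name" and its "arguments". servo_tool: Moves the arm, as the interface text tells. Its arguments: {"type":"object","properties":{"commands":{"type":"array"},"jaw":{"type":"number"}},"required":["commands"]}

```bash
mkdir -p pics; python3 - <<'E'
from workcell import arm,cams
import cv2,numpy as np
for n in("scene","top"):
    p,d=cams.camera(n); cv2.imwrite(f"pics/{n}0.png",p[:,:,::-1]); np.savez(f"{n}0.npz",p=p,d=d)
    m=cams.camera_model(n); print(n,np.round(m["camera_matrix"],1).tolist(),np.round(m["extrinsics"],3).tolist())
print(arm.sense())
E
```

```text
scene [[416.2, 0.0, 284.6], [0.0, 416.2, 200.5], [0.0, 0.0, 1.0]] [[-0.48, 0.877, -0.016, 0.246], [0.726, 0.386, -0.568, -0.407], [-0.492, -0.284, -0.823, 1.737], [0.0, 0.0, 0.0, 1.0]]
top [[433.5, 0.0, 280.9], [0.0, 433.5, 210.5], [0.0, 0.0, 1.0]] [[-0.026, -1.0, 0.002, 0.058], [-0.973, 0.025, -0.228, 0.571], [0.228, -0.008, -0.974, 1.316], [0.0, 0.0, 0.0, 1.0]]
{'time': 0.1, 'q': array([ 1.1598161 ,  0.53707987, -0.00444058,  1.53874077,  0.00263157,
        1.06728594, -0.07117159]), 'joint_velocities': array([-8.77306980e-05, -2.39747373e-03, -1.34266108e-03, -3.72260420e-03,
       -2.05708024e-03,  7.46200004e-05,  1.47466102e-05]), 'effort': array([ 4.14659953e-03, -5.72069693e+01,  9.94708836e-01, -2.52225763e+01,
       -5.61232748e-02,  1.34496027e-02,  2.49228776e-05]), 'tool_pos': array([ 0.21950533, -0.61127459,  0.25494656]), 'tool_rot': array([-3.09356056e+00, -5.38832188e-01,  6.18622007e-04]), 'wrist_force': array([-0.45835111, -0.80289277, -0.00646615]), 'ft_torque': array([-0.0144967 , -0.00297699, -0.0058285 ]), 'gripper_width': 0.08822251004461996}
```

View pics/scene0.png

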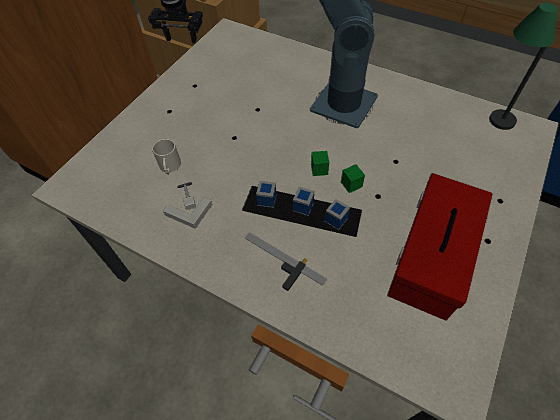

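View pics/top0.png

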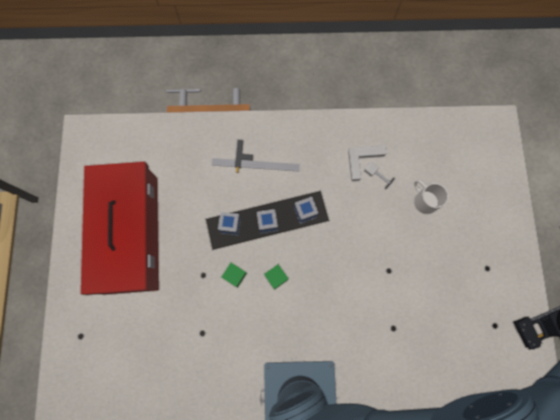

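The scene view shows the three blue tins on the black mat at about (337,213), (302,200) and (265,193), with the toolbox at right. In the top view they are at (228,222), (267,219) and (307,208). The green decoys, at (234,275) and (277,277), sit nearer the base. Next I'll measure the lids from the depth image.

```bash
cat > h.py <<'E'
import numpy as np,cv2
from workcell import cams
def world(n,d):
    m=cams.camera_model(n);K=m["camera_matrix"];T=np.linalg.inv(m["extrinsics"])
    v,u=np.mgrid[:d.shape[0],:d.shape[1]]
    P=np.stack([(u-K[0][2])*d/K[0][0],(v-K[1][2])*d/K[1][1],d],-1)
    return P@T[:3,:3].T+T[:3,3]
def ray(n,u,v,z):
    m=cams.camera_model(n);K=np.array(m["camera_matrix"]);T=np.linalg.inv(m["extrinsics"])
    r=T[:3,:3]@np.linalg.inv(K)@[u,v,1]; c=T[:3,3]
    return (c+r*(z-c[2])/r[2])[:2]
E
python3 - <<'E'
from h import *
for n,seeds in(("top",[(228,222),(267,219),(307,208),(234,275),(277,277)]),("scene",[(341,209),(304,194),(266,187),(320,157),(353,172)])):
    f=np.load(n+"0.npz");W=world(n,f["d"]);p=f["p"]
    for u,v in seeds:
        z=W[...,2]; mk=((z>.062)&(z<.09)).astype(np.uint8)
        _,l=cv2.connectedComponents(mk); k=l[v,u]; 
        if k==0: print(n,u,v,z[v,u]);continue
        pts=W[l==k]; r=cv2.minAreaRect(pts[:,:2].astype(np.float32)*1000)
        b=np.array([ray(n,*q,np.median(pts[:,2])) for q in cv2.boxPoints(cv2.minAreaRect(np.argwhere(l==k)[:,::-1].astype(np.float32)))])
        # blue lid panel
        hsv=cv2.cvtColor(p,cv2.COLOR_RGB2HSV); bl=((hsv[...,0]>100)&(hsv[...,0]<130)&(hsv[...,1]>120)&(l==k)&(z>.068)).astype(np.uint8)
        print(n,u,v,"N",len(pts),"zmed",np.median(pts[:,2]).round(4),"rect",np.round(r[0],1),np.round(r[1],1),round(r[2],1),"mean",pts[:,:2].mean(0).round(4), "blue",W[bl>0][:,:2].mean(0).round(4))
    # mat
    hsv=cv2.cvtColor(p,cv2.COLOR_RGB2HSV); 
    mm=((hsv[...,2]<50)&(np.abs(W[...,2]-.004)<.006)&(W[...,0]>.4)).astype(np.uint8)
    mm=cv2.morphologyEx(mm,cv2.MORPH_OPEN,np.ones((3,3)))
    _,l,s,_=cv2.connectedComponentsWithStats(mm); k=1+s[1:,4].argmax()
    print("mat",cv2.minAreaRect(W[l==k][:,:2].astype(np.float32)*1000))
E
python3 -c "
import cv2
a=cv2.imread('pics/top0.png')[180:300,190:340];cv2.imwrite('pics/crop0.png',cv2.resize(a,None,fx=5,fy=5,interpolation=2))"
```

```text
top 228 222 N 335 zmed 0.0752 rect [540.4 212.1] [57.  57.3] 81.5 mean [0.5391 0.212 ] blue [0.5406 0.2113]
top 267 219 N 327 zmed 0.0755 rect [544.5  90.3] [57.4 57.1] 7.3 mean [0.5435 0.0899] blue [0.5445 0.0893]
top 307 208 N 326 zmed 0.0753 rect [578.4 -35.1] [58.8 57.1] 19.0 mean [ 0.577  -0.0348] blue [ 0.5785 -0.0369]
top 234 275 N 349 zmed 0.0716 rect [375.7 197.8] [57.2 56.7] 56.0 mean [0.3751 0.1976] blue [nan nan]
top 277 277 N 347 zmed 0.0713 rect [366.7  65.8] [57.  56.8] 33.6 mean [0.3661 0.0656] blue [nan nan]<stdin>:12: RuntimeWarning: Mean of empty slice.
  ret = um.true_divide(
Traceback (most recent call last):
ValueError: attempt to get argmax of an empty sequence
```

View pics/crop0.png

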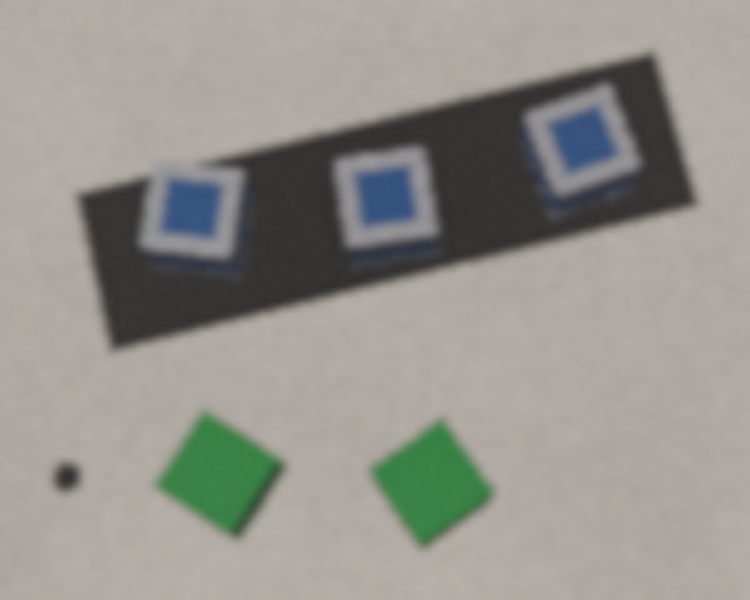

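```bash
python3 - <<'E'
from h import *
from scipy.spatial.transform import Rotation as R
for n,seeds in(("top",[(228,222),(267,219),(307,208)]),("scene",[(341,209),(304,194),(266,187)])):
    f=np.load(n+"0.npz");W=world(n,f["d"]);p=f["p"];z=W[...,2]
    hsv=cv2.cvtColor(p,cv2.COLOR_RGB2HSV)
    mk=((z>.071)&(z<.09)).astype(np.uint8); _,l=cv2.connectedComponents(mk)
    for u,v in seeds:
        k=l[v,u]
        if k==0: print(n,u,v,z[v,u],p[v,u]);continue
        pts=W[l==k]; r=cv2.minAreaRect(pts[:,:2].astype(np.float32)*1000)
        print(n,len(pts),np.median(pts[:,2]).round(4),np.round(r[0],1),np.round(r[1],1),round(r[2],1),pts.mean(0).round(4))
    mm=((p.max(2)<75)&(z<.02)&(W[...,0]>.4)&(W[...,0]<.75)&(abs(W[...,1]-.1)<.3)).astype(np.uint8)
    nb,l,s,_=cv2.connectedComponentsWithStats(mm); k=1+s[1:,4].argmax()
    r=cv2.minAreaRect(W[l==k][:,:2].astype(np.float32)*1000);print("mat",s[k,4],r,cv2.boxPoints(r).round(0).tolist())
    for nm,(u,v) in (dict(mug=(430,198),clamp=(370,163),sq=(255,164)) if n=="top" else {}).items(): print(nm,W[v,u].round(3))
    
r=R.from_rotvec([-3.0935,-.5388,0]).as_matrix();print(r.round(3))
E
```

```text
top 301 0.0757 [540.4 212.1] [57.  57.3] 81.5 [0.54   0.2121 0.0756]
top 294 0.076 [544.6  90.1] [57.3 56.4] 7.3 [0.5442 0.0896 0.076 ]
top 299 0.0755 [577.9 -35.3] [57.7 57.3] 19.3 [ 0.5772 -0.0348  0.0756]
mat 2262 ((557.5859985351562, 89.86717987060547), (103.51177978515625, 390.2943420410156), 12.82642650604248) [[464.0, 269.0], [550.0, -112.0], [651.0, -89.0], [565.0, 292.0]]
mug [ 0.617 -0.458  0.006]
clamp [ 0.737 -0.26   0.03 ]
sq [0.75  0.127 0.011]
scene 241 0.0743 [540.1 212.1] [56.9 58.6] 82.8 [0.5423 0.2118 0.0745]
scene 218 0.0742 [546.6  89.7] [59.  57.2] 7.8 [0.5468 0.0903 0.0742]
scene 215 0.0742 [580.2 -36.1] [58.8 57.1] 18.9 [ 0.5803 -0.0356  0.0744]
mat 2191 ((557.826171875, 89.15232849121094), (116.84961700439453, 401.53424072265625), 13.48660659790039) [[454.0, 271.0], [548.0, -120.0], [661.0, -92.0], [568.0, 298.0]]
[[ 0.941  0.338 -0.   ]
 [ 0.338 -0.941  0.001]
 [ 0.    -0.001 -1.   ]]
```

Both views agree to within about 2 mm:
- **A:** (0.541, 0.212), yaw −8°
- **B:** (0.5455, 0.090), yaw 7.5°
- **C:** (0.579, −0.0355), yaw 19°

I'm moving to above A.

Emit:
{"name": "servo_tool", "arguments": {"commands": [{"tx": 20,"ty": 30,"yaw": -1},{"tx": 20,"ty": 30,"yaw": -1},{"tx": 20,"ty": 30,"yaw": -1},{"tx": 20,"ty": 30,"yaw": -1},{"tx": 20,"ty": 30,"yaw": -1},{"tx": 20,"ty": 30,"yaw": -1},{"tx": 20,"ty": 30,"yaw": -1},{"tx": 20,"ty": 30,"yaw": -1}], "jaw": 0}}

```text
invalid input at $.commands[0]: expected keys tx, ty, tz, yaw
```

Emit:
{"name": "servo_tool", "arguments": {"commands": [{"tx": 14,"ty": 36,"yaw": -1},{"tx": 14,"ty": 36,"yaw": -1},{"tx": 14,"ty": 36,"yaw": -1},{"tx": 14,"ty": 36,"yaw": -1},{"tx": 14,"ty": 36,"yaw": -1},{"tx": 14,"ty": 36,"yaw": -1},{"tx": 14,"ty": 36,"yaw": -1},{"tx": 14,"ty": 36,"yaw": -1}]}}

```text
invalid input at $.commands[0]: expected keys tx, ty, tz, yaw
```

Emit:
{"name": "servo_tool", "arguments": {"commands": [{"tx": 6,"ty": 37,"yaw": -1.5},{"tx": 6,"ty": 37,"yaw": -1.5},{"tx": 6,"ty": 37,"yaw": -1.5},{"tx": 6,"ty": 37,"yaw": -1.5},{"tx": 6,"ty": 37,"yaw": -1.5},{"tx": 6,"ty": 37,"yaw": -1.5},{"tx": 6,"ty": 37,"yaw": -1.5},{"tx": 6,"ty": 37,"yaw": -1.5}]}}

```text
invalid input at $.commands[0]: expected keys tx, ty, tz, yaw
```

All four keys are needed in every row.

Emit:
{"name": "servo_tool", "arguments": {"commands": [{"tx": 20,"ty": 30,"tz": 0,"yaw": -1},{"tx": 20,"ty": 30,"tz": 0,"yaw": -1},{"tx": 20,"ty": 30,"tz": 0,"yaw": -1},{"tx": 20,"ty": 30,"tz": 0,"yaw": -1},{"tx": 20,"ty": 30,"tz": 0,"yaw": -1},{"tx": 20,"ty": 30,"tz": 0,"yaw": -1},{"tx": 20,"ty": 30,"tz": 0,"yaw": -1},{"tx": 20,"ty": 30,"tz": 0,"yaw": -1}], "jaw": 0}}

```text
time: 0.77
tool_pos: [0.3802, -0.37, 0.2555]
tool_rot: [-3.125, -0.32, 0.001]
wrist_force: [0.1, -0.9, 0.0]
gripper_width: 0.0881
```

Emit:
{"name": "servo_tool", "arguments": {"commands": [{"tx": 14,"ty": 36,"tz": 0,"yaw": -1},{"tx": 14,"ty": 36,"tz": 0,"yaw": -1},{"tx": 14,"ty": 36,"tz": 0,"yaw": -1},{"tx": 14,"ty": 36,"tz": 0,"yaw": -1},{"tx": 14,"ty": 36,"tz": 0,"yaw": -1},{"tx": 14,"ty": 36,"tz": 0,"yaw": -1},{"tx": 14,"ty": 36,"tz": 0,"yaw": -1},{"tx": 14,"ty": 36,"tz": 0,"yaw": -1}]}}

```text
time: 1.43
tool_pos: [0.4918, -0.0819, 0.2556]
tool_rot: [3.14, 0.101, -0.001]
wrist_force: [0.2, 0.1, 0.0]
gripper_width: 0.0879
```

Emit:
{"name": "servo_tool", "arguments": {"commands": [{"tx": 6,"ty": 37,"tz": 0,"yaw": -1.5},{"tx": 6,"ty": 37,"tz": 0,"yaw": -1.5},{"tx": 6,"ty": 37,"tz": 0,"yaw": -1.5},{"tx": 6,"ty": 37,"tz": 0,"yaw": -1.5},{"tx": 6,"ty": 37,"tz": 0,"yaw": -1.5},{"tx": 6,"ty": 37,"tz": 0,"yaw": -1.5},{"tx": 6,"ty": 37,"tz": 0,"yaw": -1.5},{"tx": 6,"ty": 37,"tz": 0,"yaw": -1.5}]}}

```text
time: 2.1
tool_pos: [0.5395, 0.2139, 0.2554]
tool_rot: [3.133, -0.228, -0.001]
wrist_force: [0.9, 0.1, 0.2]
gripper_width: 0.0878
```

Emit:
{"name": "servo_tool", "arguments": {"commands": [{"tx": 1,"ty": -2,"tz": -30,"yaw": 0},{"tx": 0,"ty": 0,"tz": -30,"yaw": 0},{"tx": 0,"ty": 0,"tz": -30,"yaw": 0},{"tx": 0,"ty": 0,"tz": -30,"yaw": 0},{"tx": 0,"ty": 0,"tz": -30,"yaw": 0},{"tx": 0,"ty": 0,"tz": -25,"yaw": 0},{"tx": 0,"ty": 0,"tz": -22,"yaw": 0},{"tx": 0,"ty": 0,"tz": -16,"yaw": 0}]}}

```text
time: 2.77
tool_pos: [0.5394, 0.2096, 0.0402]
tool_rot: [3.132, -0.226, -0.004]
wrist_force: [-0.6, 0.1, 0.8]
gripper_width: 0.0883
```

Emit:
{"name": "servo_tool", "arguments": {"commands": [{"tx": 0,"ty": 0,"tz": 0,"yaw": 0},{"tx": 0,"ty": 0,"tz": 0,"yaw": 0},{"tx": 0,"ty": 0,"tz": 0,"yaw": 0},{"tx": 0,"ty": 0,"tz": 0,"yaw": 0},{"tx": 0,"ty": 0,"tz": 0,"yaw": 0},{"tx": 0,"ty": 0,"tz": 0,"yaw": 0},{"tx": 0,"ty": 0,"tz": 0,"yaw": 0},{"tx": 0,"ty": 0,"tz": 0,"yaw": 0}], "jaw": 255}}

```text
time: 3.43
tool_pos: [0.5416, 0.2108, 0.044]
tool_rot: [-3.132, 0.226, -0.003]
wrist_force: [-0.8, 1.6, 7.1]
gripper_width: 0.0553
```

Emit:
{"name": "servo_tool", "arguments": {"commands": [{"tx": 0,"ty": 0,"tz": 0,"yaw": 0},{"tx": 0,"ty": 0,"tz": 0,"yaw": 0},{"tx": 0,"ty": 0,"tz": 4,"yaw": 0},{"tx": 0,"ty": 0,"tz": 8,"yaw": 0},{"tx": 0,"ty": 0,"tz": 10,"yaw": 0},{"tx": 0,"ty": 0,"tz": 10,"yaw": 0},{"tx": 0,"ty": 0,"tz": 6,"yaw": 0},{"tx": 0,"ty": 0,"tz": 2,"yaw": 0}]}}

```text
time: 4.1
tool_pos: [0.5415, 0.2105, 0.0844]
tool_rot: [-3.132, 0.226, -0.003]
wrist_force: [-0.2, -0.7, -3.3]
gripper_width: 0.0557
```

Emit:
{"name": "servo_tool", "arguments": {"commands": [{"tx": 0,"ty": 0,"tz": 0,"yaw": 0},{"tx": 0,"ty": 0,"tz": 0,"yaw": 0},{"tx": 0,"ty": 0,"tz": 0,"yaw": 0},{"tx": 0,"ty": 0,"tz": 0,"yaw": 0},{"tx": 0,"ty": 0,"tz": 0,"yaw": 0},{"tx": 0,"ty": 0,"tz": 0,"yaw": 0},{"tx": 0,"ty": 0,"tz": 0,"yaw": 0},{"tx": 0,"ty": 0,"tz": 0,"yaw": 0}]}}

```text
time: 4.77
tool_pos: [0.5406, 0.2102, 0.0826]
tool_rot: [3.133, -0.226, -0.0]
wrist_force: [-0.5, -0.4, -2.7]
gripper_width: 0.0559
```

A reads about 2.7 N, so it's light. I'm setting it back down gently.

Emit:
{"name": "servo_tool", "arguments": {"commands": [{"tx": 0,"ty": 0,"tz": -5,"yaw": 0},{"tx": 0,"ty": 0,"tz": -8,"yaw": 0},{"tx": 0,"ty": 0,"tz": -8,"yaw": 0},{"tx": 0,"ty": 0,"tz": -8,"yaw": 0},{"tx": 0,"ty": 0,"tz": -5,"yaw": 0},{"tx": 0,"ty": 0,"tz": -3,"yaw": 0},{"tx": 0,"ty": 0,"tz": -1,"yaw": 0},{"tx": 0,"ty": 0,"tz": 0,"yaw": 0}]}}

```text
time: 5.43
tool_pos: [0.5406, 0.2102, 0.0445]
tool_rot: [3.133, -0.226, -0.001]
wrist_force: [-0.3, -0.1, -3.0]
gripper_width: 0.0558
```

Emit:
{"name": "servo_tool", "arguments": {"commands": [{"tx": 0,"ty": 0,"tz": -1,"yaw": 0},{"tx": 0,"ty": 0,"tz": 0,"yaw": 0},{"tx": 0,"ty": 0,"tz": -1,"yaw": 0},{"tx": 0,"ty": 0,"tz": 0,"yaw": 0},{"tx": 0,"ty": 0,"tz": 0,"yaw": 0},{"tx": 0,"ty": 0,"tz": 0,"yaw": 0},{"tx": 0,"ty": 0,"tz": 0,"yaw": 0},{"tx": 0,"ty": 0,"tz": 0,"yaw": 0}]}}

```text
time: 6.1
tool_pos: [0.5411, 0.2105, 0.044]
tool_rot: [-3.133, 0.226, -0.002]
wrist_force: [-4.1, -1.9, 8.0]
gripper_width: 0.0556
```

Emit:
{"name": "servo_tool", "arguments": {"commands": [{"tx": 0,"ty": 0,"tz": 1,"yaw": 0},{"tx": 0,"ty": 0,"tz": 0,"yaw": 0},{"tx": 0,"ty": 0,"tz": 0,"yaw": 0},{"tx": 0,"ty": 0,"tz": 0,"yaw": 0},{"tx": 0,"ty": 0,"tz": 0,"yaw": 0},{"tx": 0,"ty": 0,"tz": 0,"yaw": 0},{"tx": 0,"ty": 0,"tz": 0,"yaw": 0},{"tx": 0,"ty": 0,"tz": 0,"yaw": 0}], "jaw": 0}}

```text
time: 6.77
tool_pos: [0.5407, 0.2103, 0.0437]
tool_rot: [3.133, -0.226, -0.0]
wrist_force: [-0.6, -0.7, 0.5]
gripper_width: 0.0879
```

Emit:
{"name": "servo_tool", "arguments": {"commands": [{"tx": 0,"ty": 0,"tz": 6,"yaw": 0},{"tx": 0,"ty": 0,"tz": 12,"yaw": 0},{"tx": 0,"ty": 0,"tz": 15,"yaw": 0},{"tx": 0,"ty": 0,"tz": 15,"yaw": 0},{"tx": 0,"ty": 0,"tz": 15,"yaw": 0},{"tx": 0,"ty": 0,"tz": 15,"yaw": 0},{"tx": 0,"ty": 0,"tz": 12,"yaw": 0},{"tx": 0,"ty": 0,"tz": 10,"yaw": 0}]}}

```text
time: 7.43
tool_pos: [0.5412, 0.2105, 0.1457]
tool_rot: [-3.133, 0.226, -0.003]
wrist_force: [0.1, -0.4, 0.1]
gripper_width: 0.0881
```

Emit:
{"name": "servo_tool", "arguments": {"commands": [{"tx": 0,"ty": -10,"tz": 0,"yaw": 2},{"tx": 1,"ty": -18,"tz": 0,"yaw": 2},{"tx": 1,"ty": -18,"tz": 0,"yaw": 2},{"tx": 1,"ty": -18,"tz": 0,"yaw": 2},{"tx": 1,"ty": -18,"tz": 0,"yaw": 2},{"tx": 1,"ty": -18,"tz": 0,"yaw": 2},{"tx": 0,"ty": -14,"tz": 0,"yaw": 2},{"tx": 0,"ty": -7,"tz": 0,"yaw": 2}]}}

```text
time: 8.1
tool_pos: [0.5457, 0.0866, 0.144]
tool_rot: [3.133, 0.211, -0.001]
wrist_force: [-0.2, -0.4, 0.4]
gripper_width: 0.0881
```

Emit:
{"name": "servo_tool", "arguments": {"commands": [{"tx": 0,"ty": 0.5,"tz": -8,"yaw": 0},{"tx": 0,"ty": 0,"tz": -15,"yaw": 0},{"tx": 0,"ty": 0,"tz": -17,"yaw": 0},{"tx": 0,"ty": 0,"tz": -17,"yaw": 0},{"tx": 0,"ty": 0,"tz": -17,"yaw": 0},{"tx": 0,"ty": 0,"tz": -14,"yaw": 0},{"tx": 0,"ty": 0,"tz": -9,"yaw": 0},{"tx": 0,"ty": 0,"tz": -2,"yaw": 0}]}}

```text
time: 8.77
tool_pos: [0.5445, 0.0903, 0.043]
tool_rot: [3.134, 0.213, -0.004]
wrist_force: [-0.4, 0.2, 0.3]
gripper_width: 0.0881
```

Emit:
{"name": "servo_tool", "arguments": {"commands": [{"tx": 0,"ty": 0,"tz": 0,"yaw": 0},{"tx": 0,"ty": 0,"tz": 0,"yaw": 0},{"tx": 0,"ty": 0,"tz": 0,"yaw": 0},{"tx": 0,"ty": 0,"tz": 0,"yaw": 0},{"tx": 0,"ty": 0,"tz": 0,"yaw": 0},{"tx": 0,"ty": 0,"tz": 0,"yaw": 0},{"tx": 0,"ty": 0,"tz": 0,"yaw": 0},{"tx": 0,"ty": 0,"tz": 0,"yaw": 0}], "jaw": 255}}

```text
time: 9.43
tool_pos: [0.5461, 0.0898, 0.0453]
tool_rot: [3.134, 0.212, 0.001]
wrist_force: [-0.1, -0.7, 5.6]
gripper_width: 0.056
```

Emit:
{"name": "servo_tool", "arguments": {"commands": [{"tx": 0,"ty": 0,"tz": 0,"yaw": 0},{"tx": 0,"ty": 0,"tz": 0,"yaw": 0},{"tx": 0,"ty": 0,"tz": 4,"yaw": 0},{"tx": 0,"ty": 0,"tz": 8,"yaw": 0},{"tx": 0,"ty": 0,"tz": 10,"yaw": 0},{"tx": 0,"ty": 0,"tz": 10,"yaw": 0},{"tx": 0,"ty": 0,"tz": 6,"yaw": 0},{"tx": 0,"ty": 0,"tz": 2,"yaw": 0}]}}

```text
time: 10.1
tool_pos: [0.5466, 0.0899, 0.0864]
tool_rot: [-3.134, -0.212, -0.004]
wrist_force: [0.4, 0.8, -2.2]
gripper_width: 0.056
```

Emit:
{"name": "servo_tool", "arguments": {"commands": [{"tx": 0,"ty": 0,"tz": 0,"yaw": 0},{"tx": 0,"ty": 0,"tz": 0,"yaw": 0},{"tx": 0,"ty": 0,"tz": 0,"yaw": 0},{"tx": 0,"ty": 0,"tz": 0,"yaw": 0},{"tx": 0,"ty": 0,"tz": 0,"yaw": 0},{"tx": 0,"ty": 0,"tz": 0,"yaw": 0},{"tx": 0,"ty": 0,"tz": 0,"yaw": 0},{"tx": 0,"ty": 0,"tz": 0,"yaw": 0}]}}

```text
time: 10.77
tool_pos: [0.5457, 0.0898, 0.0846]
tool_rot: [3.134, 0.213, -0.0]
wrist_force: [-0.1, -0.1, -1.8]
gripper_width: 0.0557
```

B reads about 2 N, also light. I'm setting it down the same way.

Emit:
{"name": "servo_tool", "arguments": {"commands": [{"tx": 0,"ty": 0,"tz": -5,"yaw": 0},{"tx": 0,"ty": 0,"tz": -8,"yaw": 0},{"tx": 0,"ty": 0,"tz": -8,"yaw": 0},{"tx": 0,"ty": 0,"tz": -8,"yaw": 0},{"tx": 0,"ty": 0,"tz": -5,"yaw": 0},{"tx": 0,"ty": 0,"tz": -3,"yaw": 0},{"tx": 0,"ty": 0,"tz": -1,"yaw": 0},{"tx": 0,"ty": 0,"tz": 0,"yaw": 0}]}}

```text
time: 11.43
tool_pos: [0.5456, 0.0898, 0.0464]
tool_rot: [3.134, 0.213, -0.001]
wrist_force: [-0.1, -0.7, -2.0]
gripper_width: 0.056
```

Emit:
{"name": "servo_tool", "arguments": {"commands": [{"tx": 0,"ty": 0,"tz": -1,"yaw": 0},{"tx": 0,"ty": 0,"tz": 0,"yaw": 0},{"tx": 0,"ty": 0,"tz": -1,"yaw": 0},{"tx": 0,"ty": 0,"tz": 0,"yaw": 0},{"tx": 0,"ty": 0,"tz": 0,"yaw": 0},{"tx": 0,"ty": 0,"tz": 0,"yaw": 0},{"tx": 0,"ty": 0,"tz": 0,"yaw": 0},{"tx": 0,"ty": 0,"tz": 0,"yaw": 0}]}}

```text
time: 12.1
tool_pos: [0.546, 0.0898, 0.0453]
tool_rot: [3.134, 0.213, 0.001]
wrist_force: [-2.2, -0.4, 6.8]
gripper_width: 0.0557
```

Emit:
{"name": "servo_tool", "arguments": {"commands": [{"tx": 0,"ty": 0,"tz": 1,"yaw": 0},{"tx": 0,"ty": 0,"tz": 0,"yaw": 0},{"tx": 0,"ty": 0,"tz": 0,"yaw": 0},{"tx": 0,"ty": 0,"tz": 0,"yaw": 0},{"tx": 0,"ty": 0,"tz": 0,"yaw": 0},{"tx": 0,"ty": 0,"tz": 0,"yaw": 0},{"tx": 0,"ty": 0,"tz": 0,"yaw": 0},{"tx": 0,"ty": 0,"tz": 0,"yaw": 0}], "jaw": 0}}

```text
time: 12.77
tool_pos: [0.5457, 0.0898, 0.0457]
tool_rot: [3.134, 0.213, -0.0]
wrist_force: [-0.2, 0.8, 0.1]
gripper_width: 0.0881
```

Emit:
{"name": "servo_tool", "arguments": {"commands": [{"tx": 0,"ty": 0,"tz": 6,"yaw": 0},{"tx": 0,"ty": 0,"tz": 12,"yaw": 0},{"tx": 0,"ty": 0,"tz": 15,"yaw": 0},{"tx": 0,"ty": 0,"tz": 15,"yaw": 0},{"tx": 0,"ty": 0,"tz": 15,"yaw": 0},{"tx": 0,"ty": 0,"tz": 15,"yaw": 0},{"tx": 0,"ty": 0,"tz": 12,"yaw": 0},{"tx": 0,"ty": 0,"tz": 10,"yaw": 0}]}}

```text
time: 13.43
tool_pos: [0.5461, 0.0899, 0.1477]
tool_rot: [-3.134, -0.212, -0.003]
wrist_force: [0.1, 0.3, 0.3]
gripper_width: 0.0882
```

Emit:
{"name": "servo_tool", "arguments": {"commands": [{"tx": 2,"ty": -10,"tz": 0,"yaw": 1.4},{"tx": 5,"ty": -18,"tz": 0,"yaw": 1.4},{"tx": 5,"ty": -18,"tz": 0,"yaw": 1.4},{"tx": 5,"ty": -19,"tz": 0,"yaw": 1.4},{"tx": 5,"ty": -19,"tz": 0,"yaw": 1.4},{"tx": 5,"ty": -19,"tz": 0,"yaw": 1.4},{"tx": 4,"ty": -15,"tz": 0,"yaw": 1.4},{"tx": 2,"ty": -7,"tz": 0,"yaw": 1.4}]}}

```text
time: 14.1
tool_pos: [0.579, -0.0383, 0.1461]
tool_rot: [3.098, 0.514, -0.0]
wrist_force: [-0.7, 0.8, -0.5]
gripper_width: 0.0883
```

Emit:
{"name": "servo_tool", "arguments": {"commands": [{"tx": 0,"ty": 0,"tz": -8,"yaw": 0},{"tx": 0,"ty": 0,"tz": -15,"yaw": 0},{"tx": 0,"ty": 0,"tz": -17,"yaw": 0},{"tx": 0,"ty": 0,"tz": -17,"yaw": 0},{"tx": 0,"ty": 0,"tz": -17,"yaw": 0},{"tx": 0,"ty": 0,"tz": -14,"yaw": 0},{"tx": 0,"ty": 0,"tz": -10,"yaw": 0},{"tx": 0,"ty": 0,"tz": -3,"yaw": 0}]}}

```text
time: 14.77
tool_pos: [0.5775, -0.0346, 0.043]
tool_rot: [-3.098, -0.518, 0.004]
wrist_force: [-0.3, -0.2, -0.6]
gripper_width: 0.088
```

Emit:
{"name": "servo_tool", "arguments": {"commands": [{"tx": 0,"ty": 0,"tz": 0,"yaw": 0},{"tx": 0,"ty": 0,"tz": 0,"yaw": 0},{"tx": 0,"ty": 0,"tz": 0,"yaw": 0},{"tx": 0,"ty": 0,"tz": 0,"yaw": 0},{"tx": 0,"ty": 0,"tz": 0,"yaw": 0},{"tx": 0,"ty": 0,"tz": 0,"yaw": 0},{"tx": 0,"ty": 0,"tz": 0,"yaw": 0},{"tx": 0,"ty": 0,"tz": 0,"yaw": 0}], "jaw": 255}}

```text
time: 15.43
tool_pos: [0.5793, -0.0357, 0.0454]
tool_rot: [3.098, 0.517, 0.002]
wrist_force: [-0.1, -2.0, 5.6]
gripper_width: 0.0558
```

Emit:
{"name": "servo_tool", "arguments": {"commands": [{"tx": 0,"ty": 0,"tz": 0,"yaw": 0},{"tx": 0,"ty": 0,"tz": 0,"yaw": 0},{"tx": 0,"ty": 0,"tz": 4,"yaw": 0},{"tx": 0,"ty": 0,"tz": 8,"yaw": 0},{"tx": 0,"ty": 0,"tz": 10,"yaw": 0},{"tx": 0,"ty": 0,"tz": 10,"yaw": 0},{"tx": 0,"ty": 0,"tz": 6,"yaw": 0},{"tx": 0,"ty": 0,"tz": 2,"yaw": 0}]}}

```text
time: 16.1
tool_pos: [0.5795, -0.0352, 0.0863]
tool_rot: [3.098, 0.517, 0.003]
wrist_force: [0.0, -0.1, -7.7]
gripper_width: 0.0559
```

Emit:
{"name": "servo_tool", "arguments": {"commands": [{"tx": 0,"ty": 0,"tz": 0,"yaw": 0},{"tx": 0,"ty": 0,"tz": 0,"yaw": 0},{"tx": 0,"ty": 0,"tz": 0,"yaw": 0},{"tx": 0,"ty": 0,"tz": 0,"yaw": 0},{"tx": 0,"ty": 0,"tz": 0,"yaw": 0},{"tx": 0,"ty": 0,"tz": 0,"yaw": 0},{"tx": 0,"ty": 0,"tz": 0,"yaw": 0},{"tx": 0,"ty": 0,"tz": 0,"yaw": 0}]}}

```text
time: 16.77
tool_pos: [0.5786, -0.0352, 0.0846]
tool_rot: [-3.099, -0.517, 0.0]
wrist_force: [-0.3, 0.2, -8.1]
gripper_width: 0.0556
```

C reads about 8 N, so it's the heaviest. I'm raising it 150 mm and then settling.

Emit:
{"name": "servo_tool", "arguments": {"commands": [{"tx": 0,"ty": 0,"tz": 8,"yaw": 0},{"tx": 0,"ty": 0,"tz": 16,"yaw": 0},{"tx": 0,"ty": 0,"tz": 24,"yaw": 0},{"tx": 0,"ty": 0,"tz": 28,"yaw": 0},{"tx": 0,"ty": 0,"tz": 28,"yaw": 0},{"tx": 0,"ty": 0,"tz": 24,"yaw": 0},{"tx": 0,"ty": 0,"tz": 16,"yaw": 0},{"tx": 0,"ty": 0,"tz": 6,"yaw": 0}]}}

```text
time: 17.43
tool_pos: [0.5801, -0.0351, 0.2383]
tool_rot: [3.098, 0.517, 0.008]
wrist_force: [2.2, 0.1, -6.9]
gripper_width: 0.0562
```

Emit:
{"name": "servo_tool", "arguments": {"commands": [{"tx": 0,"ty": 0,"tz": 0,"yaw": 0},{"tx": 0,"ty": 0,"tz": 0,"yaw": 0},{"tx": 0,"ty": 0,"tz": 0,"yaw": 0},{"tx": 0,"ty": 0,"tz": 0,"yaw": 0},{"tx": 0,"ty": 0,"tz": 0,"yaw": 0},{"tx": 0,"ty": 0,"tz": 0,"yaw": 0},{"tx": 0,"ty": 0,"tz": 0,"yaw": 0},{"tx": 0,"ty": 0,"tz": 0,"yaw": 0}]}}

```text
time: 18.1
tool_pos: [0.5786, -0.0352, 0.2345]
tool_rot: [-3.099, -0.517, 0.001]
wrist_force: [-0.0, -0.2, -8.0]
gripper_width: 0.0556
```

```bash
python3 - <<'E'
from h import *
from workcell import arm
ims=[]
for n in("scene","top"):
    p,d=cams.camera(n); W=world(n,d);z=W[...,2]
    c=p[100:310,180:460] if n=="scene" else p[130:340,150:430]
    ims.append(cv2.resize(c,None,fx=2,fy=2)[...,::-1])
    mk=((z>.071)&(z<.085)&(W[...,0]>.45)&(W[...,0]<.65)&(abs(W[...,1]-.13)<.15)).astype(np.uint8)
    k,l,s,ce=cv2.connectedComponentsWithStats(mk)
    for i in range(1,k):
        if s[i,4]>40: print(n,s[i,4],W[l==i].mean(0).round(4),W[l==i][:,2].std().round(4))
cv2.imwrite("pics/end.png",cv2.resize(np.vstack(ims),(560,840))[:,:] if 0 else cv2.resize(np.hstack(ims),(800,300)))
s=arm.sense();print(s["tool_pos"],s["wrist_force"],s["gripper_width"],abs(s["joint_velocities"]).max())
E
```

```text
scene 225 [0.5465 0.09   0.0745] 0.002
scene 234 [0.5412 0.2115 0.0744] 0.002
top 304 [0.5438 0.0907 0.0759] 0.0024
top 306 [0.5392 0.2115 0.076 ] 0.0025
[ 0.57865947 -0.0352636   0.23460676] [-0.29390654  0.62294796 -7.71567964] 0.05544446373143805 0.0014634201553475354
```

View pics/end.png

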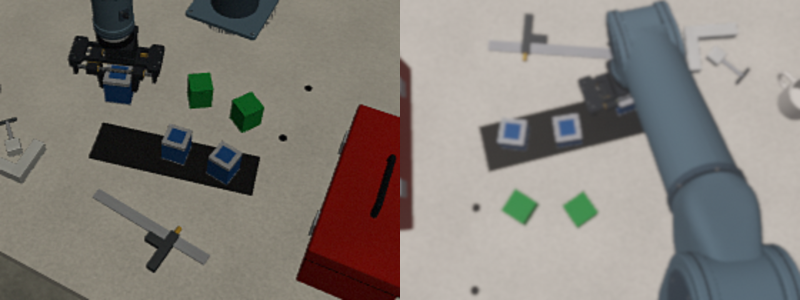

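The left (scene) panel shows tin C held upright at (118,85). A, at (224,160), and B, at (178,145), stand flat on the mat, and the bystanders are in place. I'm handing in.

```bash
python3 -c "
from workcell import arm
print(arm.hand_in())"
```

```text
the job is handed in; nothing more can be done
None
```

I lifted the three tins in order from the toolbox end. A read about 2.7 N and B about 2 N, and both went back on the mat. C read about 8 N, so it is the heaviest. It stayed in the gripper, raised, and I handed the job in at about 18 s.

- **Held tin (C):** wrist load was 7.7–8 N and finger opening about 55.5 mm. TCP height was 0.235 m, which puts the tin's centre at about 0.23 m, worked out from the lift rather than measured. Joint speeds were near zero, and it looks upright in the scene view.
- **Tins on the mat (A and B):** both views show the lids level at about 75 mm height, within about 2 mm of where each started.
- **Bystanders:** the square, and the parts of the mug and corner clamp I could see, look unmoved. I judged this by eye only, and the arm hid part of the top view.
- **Mismatches:** the two cameras differ by about 2–3 mm in x, and one lift call sent before I knew the row format was refused, with no movement. No check failed.

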